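# Load a hose coupling and slide the tray cover up to its hidden sprung stop

### The arm

A 7-joint arm with a two-finger parallel gripper is mounted at the origin on the work surface. World frame = base frame: x ahead of the robot, y to its left, z up, the work surface at z = 0. Lengths are in m, angles in degrees, forces in N, time in s.
With the tool pointing down it reaches from about 0.4 to 0.85 m from the base axis. Payload 4.4 kg.
Tool frame: the origin (TCP) lies between the finger pads; the fingertips stand 19 mm ahead of it and the grasp point (between the pads) is the TCP; z points along the fingers, y is the line along which they close (so a half turn about z gives the same grasp; the last joint's range is limited). The gripper opens to 94 mm and grips with 3 to 60 N. Pads are 16 mm wide; open, the fingers measure 119 mm over their backs; the gripper's body (75 mm by 177 mm) begins 78 mm behind the grasp point.
Start: joints at [-79.916, 36.005, 2.206, 86.941, -1.547, 57.084, -1.146], TCP at [0.156, 0.631, 0.224] pointing down, gripper open.
Joint ranges: [-175.42, 175.42], [-21.48, 121.26], [-71.46, 75.88], [10.55, 141.38], [-63.04, 243.04], [13.31, 113.54], [-168.57, 168.57]. Speed limits (degrees/s): [147.25, 147.25, 180, 180, 180, 180, 180].

### API

Orientations are given as [roll, pitch, yaw] about the fixed x, y, z axes, in that order (R = Rz(yaw) Ry(pitch) Rx(roll)).
In Python, from cell import * gives the robot as it stands. The module is installed in compiled form; this text tells all that it offers.
- The arm moves only by the tool send_rows, never from a script. Its argument "plan" is a list that holds one entry, the list of rows, each a list of 6 numbers: the shift along the world's x, y, z in mm, then the turn, a rotation vector about the world's x, y, z in degrees. A call has exactly 10 rows; each row is the pose to reach, as a shift and turn from the pose commanded when the call began; what a row does not reach only later rows make up. A row lasts 1/8 s, in which the tool goes at most 62.5 mm and 10.7 degrees, less where a joint would pass 70% of its speed; a pose out of reach is approached as far as the arm can. A call with a gripper value outside its range is refused whole. "gripper" is the opening, from -1 (shut) to 1 (fully open), set as the call begins (left out, the last holds). The fingers move at their own pace and stop on an object; "grip_force" is the grip in N (left out, the last holds). Time passes only in rows, so rows that repeat a pose let the fingers close, or fill a call up. It gives the time, the measured TCP pose, the force, the opening and the grip force at its end, in the units of the state.
- state(): the state, without advancing time (a new reading comes with each control period).
- grab_frame(name): name is "scene" or "side" or "wrist"; returns a dict with "frame" (480x640x3 uint8, red, green, blue), "vertical_fov" (degrees; the focal length in pixels is half the picture's height over the tangent of half this angle, whatever the lens; pixels are square), "cx", "cy" (the principal point, pixels), "view" (4x4, takes a point from world to camera coordinates); the wrist camera has in their place "tool_from_camera" (4x4, takes a point from camera to tool coordinates, whose origin is the TCP and whose axes are the flange's). Camera axes: x right, y down, z forward; pixel columns grow to the right and rows downward; lengths in m; the calibration is good to about 2 mm. A picture is of the moment at which its call begins: read the wrist's pose just before it. There is no depth.
- finish_job(): hands the job in; it is judged then, once.
The state is a dict: "clock": time; "qpos": joint angles; "joint_vel": joint speeds; "joint_efforts": joint torques, N m; "position": TCP position; "eef_rot": TCP orientation; "wrist_force": force on the tool from outside, world axes, zero at the start; "ft_torque": the same for the moment, N m; "grip_width": finger opening in m; "finger_force": force on a finger pad.
Only numpy, scipy, OpenCV 4.12 (cv2) and the standard library are available. Lean on these libraries where they do the work, as an engineer would, in place of code of your own. Each camera call takes 0.05 s, during which the arm holds its last target. There are 200 camera calls.

### The job

Lay the loose hexagon hose coupling down in the open bay of the fittings tray, let go of it, and then slide the flat cover over the bay until its leading edge, out of sight under the hood, rests snugly against the sprung stop, with the spring partly pushed in. The stop is set differently each time, so feel for it, and do not ram it until its spring bottoms out. Leave the other things on the bench where they are.

Things in the scene. Friction and masses are not known exactly. Their poses are not given: they have to be found in the camera images.
- tray: Grey steel fittings tray fixed to the bench, 140 mm wide (its x), 415 mm long (its y), 46 mm high. Origin on the bench under the centre of its open bay; y points the way the cover closes, z up. y -265 to -70 mm: closed base under the open cover; -70 to 70 mm: open bay; 70 to 150 mm: hood. Steel guide rails, top 56 mm above the bench, run along both sides of base and bay, |x| 61 to 70 mm.
- bay_floor (a point): Centre of the bay's inner floor, 6 mm above the bench, axes as the tray's. The bay is 140 mm long (y) and 124 mm wide (x) inside, its rim 46 mm above the bench.
- hood_front (a point): Middle of the hood's upper front edge, at y = 70 mm of the tray, 66 mm above the bench. The fixed hood is 80 mm long and hides the cover's leading edge and the sprung stop.
- cover (a joint): Flat aluminium cover, 126 x 195 x 4 mm, top face 51 mm above the bench, sliding level along the tray's +y. Value in m: 0 fully open (leading edge at the near edge of the bay), 0.140 bay just covered (leading edge at the hood), end 0.205. Starts at 0 to 0.020. It drags with about 8 N of dry friction and stays where it is left.
- cover_grip (a point): Middle of the upright grip rib on the cover, 62 mm above the bench; moves with the cover. Rib: 80 mm along the tray's x, 14 mm thick along y, 22 mm high, from the cover's top face (51 mm) up to 73 mm. With the cover at 0 it lies at y = -190 mm of the tray. It never reaches the hood.
- buffer (a joint): Sprung stop under the hood: how far the cover has pushed it in (m), 0 untouched. First met at 0.150 to 0.185 of the cover's travel, different each time. Pushes back 1 N plus 1 N per mm, on top of the cover's friction; bottoms at 0.016. Snug is 0.002 to 0.011; past 0.013 at any time is rammed. Pushed in beyond 0.007 it may push the released cover back to about 0.007.
- coupling: Loose steel straight hose coupling, 0.2 to 0.42 kg, lying on its side, 90 mm long along its x: hexagon in the middle, 36 mm long, 34 mm across the flats (39 mm across corners), resting on a flat with two corners sideways; round ends 25 mm in diameter. Origin under its middle on the bench, z up.
- coupling_mid (a point): Centre of the coupling, on its axis, 17 mm above what it lies on.
- manifold: Bystander: square steel manifold block 85 x 36 x 36 mm with three dark ports on top, lying beside the coupling (the two may have swapped places). Origin under its middle.
- spanner: Bystander: steel spanner 190 mm long lying flat on the bench beyond the tray, along its x.
- paste_jar: Bystander: jar with a black cap, 70 mm in diameter, 80 mm high, standing beside the hood end of the tray. Origin under its centre.
There are look-alikes about, which are no part of the job. What is shaped like the coupling but green, purple or red is not meant.

How it is judged:
By the outcome, as a careful person would: the job done as asked, in the order asked, and still so for the second after the job is handed in, with the robot touching nothing.
It also fails if it takes over 61 s, if anything falls off the work surface, if the arm or the gripper's body presses on something with over 40 N, if the wrist force passes 120 N, or if a joint passes its speed limit or range.

## Working session

There is one attempt and no reset: what is moved stays moved. The work goes in short steps, Python scripts to look and compute and a tool call to move; the robot and the scene stay as the last step left them, time stands still between calls to the robot, and variables do not carry over. Pictures are saved under pics/ and viewed, at most 10 in all, crops included, and the job is handed in when it is done.

Besides the shell and the picture viewer there is one more tool, called after ">>>" by a JSON object that holds its "fn" and its "kwargs". send_rows: Moves the arm, as the interface text tells. Its arguments: {"type":"object","properties":{"plan":{"type":"array","items":{"type":"array","items":{"type":"array","items":{"type":"number"}}}},"gripper":{"type":"number"},"grip_force":{"type":"number"}},"required":["plan"]}

```bash
mkdir -p pics; cat > h.py <<'E'
from cell import *
import numpy as np, cv2
from scipy.spatial.transform import Rotation as R
def grab(n):
    s=state(); f=grab_frame(n)
    if n=="wrist":
        T=np.eye(4); T[:3,:3]=R.from_euler('xyz',s['eef_rot'],degrees=True).as_matrix(); T[:3,3]=s['position']
        f['view']=np.linalg.inv(T@np.array(f['tool_from_camera']))
    f['view']=np.array(f['view']); f['foc']=240/np.tan(np.radians(f['vertical_fov'])/2)
    return f
def ray(f,u,v):
    C=np.linalg.inv(f['view']); d=C[:3,:3]@np.array([(u-f['cx'])/f['foc'],(v-f['cy'])/f['foc'],1]); return C[:3,3],d/np.linalg.norm(d)
def plane(f,u,v,z):
    o,d=ray(f,u,v); return o+d*(z-o[2])/d[2]
def tri(a,b):
    (o1,d1),(o2,d2)=ray(*a),ray(*b)
    t=np.linalg.lstsq(np.c_[d1,-d2],o2-o1,rcond=None)[0]
    p,q=o1+d1*t[0],o2+d2*t[1]; return (p+q)/2,np.linalg.norm(p-q)
def proj(f,P):
    c=f['view']@np.r_[P,1]; return c[:2]/c[2]*f['foc']+[f['cx'],f['cy']]
def save(f,n): cv2.imwrite('pics/'+n,cv2.cvtColor(f['frame'],cv2.COLOR_RGB2BGR))
E
python3 - <<'E'
from h import *
import pickle
F={n:grab(n) for n in("scene","side","wrist")}
pickle.dump(F,open('F0.pkl','wb'))
for n in F: save(F[n],n+'0.png'); print(n,F[n]['foc'],F[n]['cx'],F[n]['cy'],np.linalg.inv(F[n]['view'])[:3].round(3).tolist(), [k for k in F[n]])
print(state())
E
```

```text
scene 547.5816910016987 313.33045701806196 234.2733788929292 [[0.868, 0.328, -0.372, 1.151], [0.496, -0.548, 0.674, -1.013], [0.017, -0.769, -0.639, 1.038]] ['frame', 'vertical_fov', 'cx', 'cy', 'view', 'foc']
side 509.1927772718156 318.69550185193367 247.3373575197988 [[0.972, -0.142, 0.186, 0.342], [-0.234, -0.57, 0.788, -1.008], [-0.005, -0.809, -0.587, 0.836]] ['frame', 'vertical_fov', 'cx', 'cy', 'view', 'foc']
wrist 417.63353026493235 317.4108182737452 229.91975938575004 [[0.239, 0.937, 0.254, 0.081], [0.971, -0.23, -0.065, 0.649], [-0.002, 0.262, -0.965, 0.384]] ['frame', 'vertical_fov', 'cx', 'cy', 'tool_from_camera', 'view', 'foc']
{'clock': 0.15, 'qpos': array([-79.91616702,  36.04617705,   2.20212839,  86.97961383,
        -1.54619684,  57.08325438,  -1.14766266]), 'joint_vel': array([ 0.05572504, -0.25934199,  0.00202814, -0.18033493, -0.16848522,
       -0.01772705, -0.09337131]), 'joint_efforts': array([ 1.96018118e-03, -5.50082803e+01,  1.14489287e+00, -1.86813784e+01,
       -5.22135186e-02,  2.08916579e-02,  1.03523605e-04]), 'position': array([0.15549565, 0.63066478, 0.22378949]), 'eef_rot': array([-1.79920598e+02,  4.35892080e-04,  1.66145511e+02]), 'wrist_force': array([-0.1635369 , -0.12576934,  0.93799991]), 'ft_torque': array([ 0.02461513, -0.01218449,  0.03794606]), 'finger_force': 0.0, 'grip_width': 0.09399635521359143}
```

View pics/scene0.png

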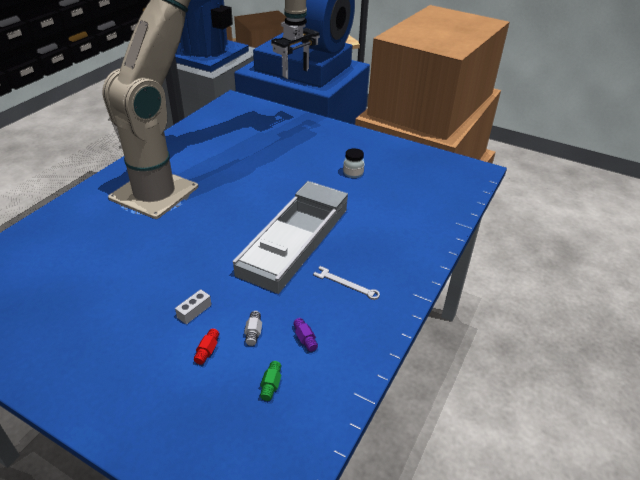

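View pics/side0.png

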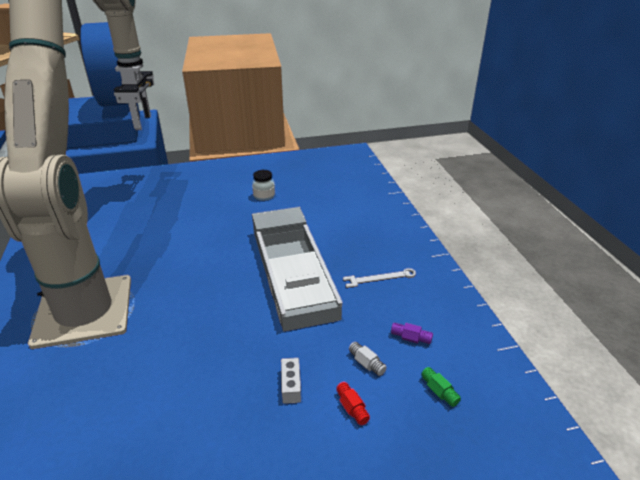

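The scene view shows candidates for the coupling: steel-grey (253,328), red (206,346), green (271,380) and purple (305,334). In the side view they are at (367,358), (353,403), (440,386) and (411,334). The bare-steel one fits because the coloured ones are ruled out. The three-port block at (192,305) is the manifold. The tray's hood points away, at (322,195), and its rib is at (273,246).

```bash
python3 - <<'E'
from h import *
import pickle
F=pickle.load(open('F0.pkl','rb'))
s,d=F['scene'],F['side']
def blob(f,u,v):
    h=cv2.cvtColor(f['frame'],cv2.COLOR_RGB2HSV); m=((h[...,1]<90)&(h[...,2]>40)).astype(np.uint8)
    n,l,st,c=cv2.connectedComponentsWithStats(m); k=l[v,u]
    ys,xs=np.where(l==k); pts=np.c_[xs,ys].astype(np.float32)
    return st[k],c[k],cv2.minAreaRect(pts),pts
P={}
for n,f,uv in(('s',s,(253,328)),('d',d,(367,358))):
    st,c,r,p=blob(f,*uv); P[n]=c; print(st,c,r)
    w=np.array([plane(f,u,v,0.017)[:2] for u,v in p]); mu=w.mean(0); e,V=np.linalg.eigh(np.cov((w-mu).T)); a=V[:,1]; t=(w-mu)@a
    print(n,'plane17',mu,'yaw',np.degrees(np.arctan2(a[1],a[0]))%180,'len',np.ptp(t),'wid',np.ptp((w-mu)@V[:,0]))
print('tri coupling',tri((s,*P['s']),(d,*P['d'])))
# tray
for n,f,uv in(('s',s,(265,266)),('d',d,(300,300))):
    st,c,r,p=blob(f,*uv); print('tray',st,c,r)
    hull=cv2.approxPolyDP(cv2.convexHull(p.astype(np.int32)),3,True)[:,0]; print(hull.tolist())
a=cv2.resize(s['frame'][170:410,165:355],None,fx=2.5,fy=2.5,interpolation=cv2.INTER_CUBIC)[:600]
b=cv2.resize(d['frame'][200:410,245:395],None,fx=2.1,fy=2.85,interpolation=cv2.INTER_CUBIC)
cv2.imwrite('pics/crop1.png',cv2.cvtColor(np.hstack([a,cv2.resize(b,(325,455)) if 0 else np.pad(cv2.resize(d['frame'][200:410,245:395],(325,455)),((0,145),(0,0),(0,0)))]),cv2.COLOR_RGB2BGR)); print(a.shape)
E
```

```text
[245 311  17  35 425] [252.80705882 327.90588235] ((253.0, 328.0), (34.0, 16.0), 90.0)
s plane17 [ 0.60594561 -0.31841406] yaw 117.95457899884433 len 0.10707009055999175 wid 0.038899233778142535
[349 342  37  34 619] [367.02423263 358.2180937 ] ((366.8902587890625, 358.01220703125), (43.572479248046875, 17.64763641357422), 38.65980911254883)
d plane17 [ 0.60734934 -0.31979096] yaw 112.91483621429292 len 0.103875825199843 wid 0.0448411450263998
tri coupling (array([ 0.60710292, -0.32039542,  0.01821884]), np.float64(0.0012826719452058404))
tray [ 233  181  115  112 6287] [290.41243836 236.79226976] ((291.54119873046875, 234.53530883789062), (55.75113296508789, 135.2561492919922), 40.601295471191406)
[[347, 193], [345, 211], [279, 292], [235, 275], [233, 260], [307, 181]]
tray [ 252  207   90  124 7038] [295.33873259 269.81912475] ((296.9220275878906, 266.0733642578125), (126.9119873046875, 64.94062042236328), 73.3007583618164)
[[340, 319], [283, 330], [255, 236], [253, 213], [300, 208], [340, 297]]
(600, 475, 3)
```

View pics/crop1.png

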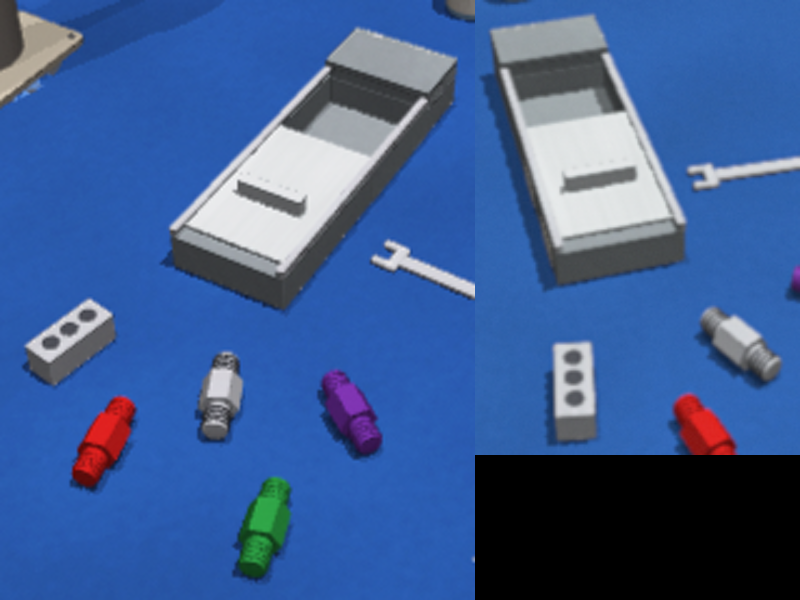

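The crop confirms the steel coupling at scene (253,328), standing clear of the look-alikes. In crop coordinates, the hood-top corners are at (357,30), (457,62), (330,65) and (427,97). The rib-top ends are at (239,180) and (305,200).

```bash
python3 - <<'E'
from h import *
import pickle
F=pickle.load(open('F0.pkl','rb'))
s,d=F['scene'],F['side']
S=lambda x,y:(165+x/2.5,170+y/2.5)
D=lambda x,y:(245+(x-475)/2.1667,200+y/2.1667)
pts={'hBL':(S(357,30),D(492,33)),'hBR':(S(457,62),D(595,17)),'hFL':(S(330,65),D(502,68)),'hFR':(S(427,97),D(608,52)),
'ribL':(S(239,180),D(563,177)),'ribR':(S(305,200),D(636,168)),'botL':((235,275),(283,330)),'botR':((279,292),(340,319))}
Z={'h':.066,'r':.073,'b':0}
W={}
for k,(a,b) in pts.items():
    p,e=tri((s,*a),(d,*b)); z=Z[k[0]]; W[k]=(plane(s,*a,z)+plane(d,*b,z))/2
    print(k,p.round(4),round(e,4),'plane',plane(s,*a,z)[:2].round(4),plane(d,*b,z)[:2].round(4))
# fit tray 2D rigid: known local points
L={'hBL':(-70,150),'hBR':(70,150),'hFL':(-70,70),'hFR':(70,70),'botL':(-70,-265),'botR':(70,-265)}
A=np.array([L[k] for k in L])/1000; B=np.array([W[k][:2] for k in L])
ac,bc=A.mean(0),B.mean(0); H=(A-ac).T@(B-bc); th=np.arctan2(H[0,1]-H[1,0],H[0,0]+H[1,1]); Rm=np.array([[np.cos(th),-np.sin(th)],[np.sin(th),np.cos(th)]])
o=bc-Rm@ac; print('tray o',o,'yaw',np.degrees(th)); print((( B-o)@Rm-A)*1000)
for k in('ribL','ribR'): print(k,(W[k][:2]-o)@Rm*1000)
# end points of coupling axis
g=cv2.cvtColor(s['frame'],cv2.COLOR_RGB2HSV)
print(np.hypot(*o), np.hypot(.607,.32))
E
```

```text
hBL [0.4418 0.2269 0.0635] 0.0033 plane [0.4424 0.2262] [0.4416 0.2198]
hBR [0.5807 0.2311 0.0639] 0.0016 plane [0.5814 0.2296] [0.5801 0.2262]
hFL [0.4445 0.1566 0.0538] 0.003 plane [0.4521 0.1444] [0.443  0.1359]
hFR [0.5808 0.1527 0.0595] 0.0042 plane [0.5832 0.1481] [0.5787 0.1393]
ribL [ 0.478  -0.091   0.0666] 0.0 plane [ 0.4825 -0.0971] [ 0.4769 -0.0986]
ribR [ 0.5592 -0.0871  0.0655] 0.0087 plane [ 0.561  -0.0884] [ 0.5569 -0.1027]
botL [ 0.4521 -0.1815  0.0031] 0.0017 plane [ 0.4495 -0.1779] [ 0.4526 -0.1796]
botR [ 0.5883 -0.1747  0.0013] 0.004 plane [ 0.5865 -0.1711] [ 0.5886 -0.1762]
tray o [0.51466292 0.07873102] yaw 1.179672415827741
[[ 0.31013906 -4.23025981]
 [-0.85845042 -2.19329998]
 [ 4.14536021 -7.23822373]
 [-2.38789879 -6.38732322]
 [ 1.09327244  8.88848096]
 [-2.3024225  11.16062577]]
ribL [ -38.60083083 -175.8264747 ]
ribR [  40.70528416 -175.11450055]
0.5206500675724987 0.6861843775546045
```

>>> {"fn": "send_rows", "kwargs": {"plan": [[[35,-50,20,0,0,-5],[70,-100,40,0,0,-10],[105,-150,60,0,0,-15],[140,-200,76,0,0,-20],[175,-250,76,0,0,-25],[210,-300,76,0,0,-30],[245,-350,76,0,0,-35],[280,-400,76,0,0,-40],[315,-450,76,0,0,-45],[350,-500,76,0,0,-50]]]}}

```text
clock: 1.4
position: [0.5064, 0.1295, 0.3005]
eef_rot: [180.0, -0.0, 116.0]
wrist_force: [1.1, 1.3, 0.4]
grip_width: 0.0943
finger_force: 0.0
```

>>> {"fn": "send_rows", "kwargs": {"plan": [[[0,-40,0,0,0,0],[0,-80,0,0,0,0],[0,-100,0,0,0,0],[0,-100,0,0,0,0],[0,-100,0,0,0,0],[0,-100,0,0,0,0],[0,-100,0,0,0,0],[0,-100,0,0,0,0],[0,-100,0,0,0,0],[0,-100,0,0,0,0]]]}}

```text
clock: 2.65
position: [0.5056, 0.0311, 0.3005]
eef_rot: [-180.0, -0.0, 116.1]
wrist_force: [1.1, 0.4, -0.2]
grip_width: 0.0942
finger_force: 0.0
```

```bash
python3 - <<'E'
from h import *
import pickle
f=grab('wrist'); pickle.dump(f,open('W1.pkl','wb')); save(f,'w1.png'); s=state(); print(s['clock'],s['position'],s['eef_rot'],s['qpos'])
for P in [(.607,-.32,.017),(.5147,.0787,.006)]: print(proj(f,P))
E
```

```text
2.7 [0.50560348 0.0311074  0.30047175] [-1.79998057e+02 -2.84336994e-03  1.16141282e+02] [-23.75820562  20.45584648  23.61974311 103.95783685  -9.55473245
  57.54041042  29.82572725]
[268.703116   463.99638531]
[345.01890238 152.58965513]
```

View pics/w1.png

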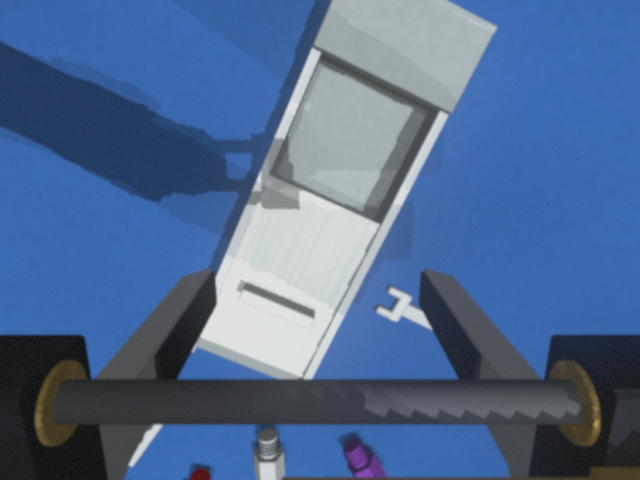

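The wrist view shows the hood's front edge from (315,46) to (443,113) and the cover's leading edge from (271,174) to (380,222). The rib's dark face runs from (240,283) to (314,316), with its top face just below. The coupling's end is at (268,445). I'll fix the tray frame from these and then approach the coupling.

```bash
python3 - <<'E'
from h import *
import pickle
f=pickle.load(open('W1.pkl','rb')); F=pickle.load(open('F0.pkl','rb')); s=F['scene'];d=F['side']
S=lambda x,y:(165+x/2.5,170+y/2.5)
D=lambda x,y:(245+(x-475)/2.1667,200+y/2.1667)
for n,uv,z,sv,dv in [('hFL',(315,46),.066,S(330,65),D(502,68)),('hFR',(443,113),.066,S(427,97),D(608,52)),('hBR',(496,27),.066,S(457,62),D(595,17)),('railL',(194,350),.056,0,0),('railR',(305,380),.046,0,0),
 ('covL',(271,174),.051,S(282,127),D(526,128)),('covR',(380,222),.051,S(370,156),D(629,112)),('ribtopL',(239,292),.073,S(239,180),D(563,177)),('ribtopR',(313,325),.073,S(305,200),D(636,168)),('ribbotL',(241,282),.051,0,0),('ribbotR',(314,315),.051,0,0)]:
    print(n,plane(f,*uv,z)[:2].round(4), tri((f,*uv),(s,*sv))[0].round(4) if sv else '', tri((f,*uv),(d,*dv))[0].round(4) if dv else '')
E
```

```text
hFL [0.4435 0.1518] [0.4443 0.1538 0.0573] [0.4436 0.1531 0.0546]
hFR [0.5728 0.1524] [0.577  0.1552 0.0581] [0.5787 0.1538 0.0556]
hBR [0.5773 0.2344] [0.5786 0.2361 0.061 ] [0.5807 0.2369 0.059 ]
railL [ 0.4592 -0.1806]  
railR [ 0.5868 -0.1674]  
covL [0.4547 0.0303] [0.455  0.0302 0.0488] [0.455  0.0298 0.0484]
covR [0.5738 0.0347] [0.5725 0.0343 0.0521] [0.5781 0.0337 0.046 ]
ribtopL [ 0.4759 -0.0879] [ 0.4768 -0.0908  0.0661] [ 0.477  -0.0911  0.0667]
ribtopR [ 0.5586 -0.088 ] [ 0.5596 -0.0879  0.0721] [ 0.5599 -0.0921  0.0643]
ribbotL [ 0.4735 -0.0872]  
ribbotR [ 0.5593 -0.0875]
```

>>> {"fn": "send_rows", "kwargs": {"plan": [[[15,-50,0,0,0,0],[30,-100,0,0,0,0],[40,-150,0,0,0,0],[50,-200,0,0,0,0],[60,-230,0,0,0,0],[70,-250,0,0,0,0],[75,-260,0,0,0,0],[75,-260,0,0,0,0],[75,-260,0,0,0,0],[75,-260,0,0,0,0]]]}}

```text
clock: 3.95
position: [0.5806, -0.2277, 0.3006]
eef_rot: [180.0, -0.0, 116.2]
wrist_force: [0.4, -0.4, 0.4]
grip_width: 0.0938
finger_force: 0.0
```

```bash
python3 - <<'E'
from h import *
import pickle
f=grab('wrist'); pickle.dump(f,open('W2.pkl','wb')); save(f,'w2.png'); s=state(); print(s['clock'],s['position'],s['eef_rot'])
print(proj(f,(.607,-.32,.017)))
E
```

```text
4.0 [ 0.58061694 -0.22790643  0.30063934] [ 1.79981665e+02 -2.49610534e-02  1.16212212e+02]
[302.6354534  272.59223092]
```

View pics/w2.png

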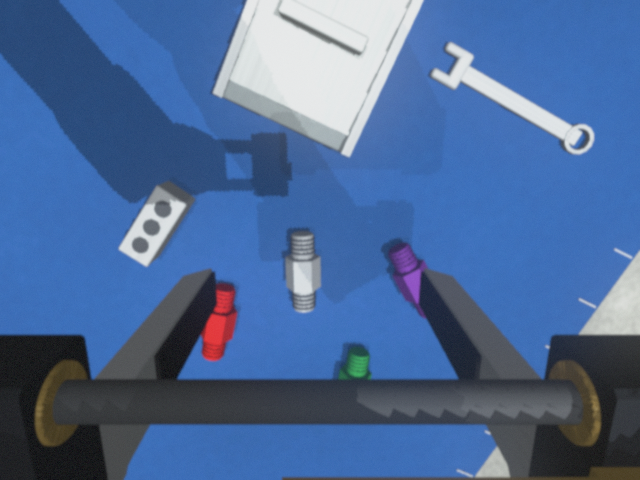

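The wrist view shows the coupling centred near (303,271), lined up with the image columns, with clear space for the fingers on both sides.

```bash
python3 - <<'E'
from h import *
import pickle
f=pickle.load(open('W2.pkl','rb')); F=pickle.load(open('F0.pkl','rb'))
h=cv2.cvtColor(f['frame'],cv2.COLOR_RGB2HSV); m=((h[...,1]<95)&(h[...,2]>40)).astype(np.uint8)
n,l,st,c=cv2.connectedComponentsWithStats(m); k=l[271,303]; ys,xs=np.where(l==k)
print(st[k],c[k])
w=np.array([plane(f,u,v,.017)[:2] for u,v in zip(xs,ys)]); mu=w.mean(0); e,V=np.linalg.eigh(np.cov((w-mu).T)); a=V[:,1]; t=(w-mu)@a; b=(w-mu)@V[:,0]
mid=mu+a*(t.max()+t.min())/2+V[:,0]*(b.max()+b.min())/2
print(mu,mid,'yaw',np.degrees(np.arctan2(a[1],a[0]))%180,np.ptp(t),np.ptp(b))
for n,uv in(('scene',(252.8,327.9)),('side',(367.0,358.2))): print(tri((f,*c[k]),(F[n],*uv)))
s=state(); print('delta mm',(mid-s['position'][:2])*1000)
E
```

```text
[ 285  231   36   82 2211] [302.77521483 270.94482135]
[ 0.60644169 -0.31845681] [ 0.60703008 -0.31998069] yaw 117.20220173002222 0.09788829279714288 0.039804187325560195
(array([ 0.60613215, -0.31841414,  0.01661342]), np.float64(0.0004813994291588463))
(array([ 0.60719519, -0.31884762,  0.01545782]), np.float64(0.0014241206414350616))
delta mm [ 26.4131356 -92.0742552]
```

>>> {"fn": "send_rows", "kwargs": {"plan": [[[13,-45,0,0,0,1],[26,-91,-30,0,0,1],[26,-91,-80,0,0,1],[26,-91,-130,0,0,1],[26,-91,-180,0,0,1],[26,-91,-220,0,0,1],[26,-91,-250,0,0,1],[26,-91,-265,0,0,1],[26,-91,-276,0,0,1],[26,-91,-276,0,0,1]]]}}

```text
clock: 5.25
position: [0.6067, -0.3198, 0.0246]
eef_rot: [180.0, -0.0, 117.2]
wrist_force: [-0.2, 0.7, 0.5]
grip_width: 0.094
finger_force: 0.0
```

>>> {"fn": "send_rows", "kwargs": {"plan": [[[0,0,0,0,0,0],[0,0,0,0,0,0],[0,0,0,0,0,0],[0,0,0,0,0,0],[0,0,0,0,0,0],[0,0,0,0,0,0],[0,0,0,0,0,0],[0,0,0,0,0,0],[0,0,0,0,0,0],[0,0,0,0,0,0]]], "gripper": -1, "grip_force": 25}}

```text
clock: 6.5
position: [0.6068, -0.3198, 0.0245]
eef_rot: [180.0, 0.0, 117.1]
wrist_force: [0.7, 0.5, -0.3]
grip_width: 0.038
finger_force: 25.0
```

>>> {"fn": "send_rows", "kwargs": {"plan": [[[0,0,15,0,0,0],[0,0,45,0,0,0],[0,0,85,0,0,0],[0,0,125,0,0,0],[0,10,140,0,0,5],[-8,40,140,0,0,12],[-20,85,140,0,0,20],[-32,130,140,0,0,28],[-40,165,140,0,0,34],[-45,180,140,0,0,36]]]}}

```text
clock: 7.75
position: [0.5609, -0.1377, 0.165]
eef_rot: [180.0, -0.1, 153.3]
wrist_force: [0.4, -0.6, -3.7]
grip_width: 0.0378
finger_force: 25.0
```

>>> {"fn": "send_rows", "kwargs": {"plan": [[[-5,25,0,0,0,4],[-12,65,0,0,0,10],[-22,110,0,0,0,16],[-32,155,0,0,0,22],[-42,195,0,0,0,26],[-47,220,0,0,0,28],[-49,230,0,0,0,28],[-49,232,0,0,0,28],[-49,232,0,0,0,28],[-49,232,0,0,0,28]]]}}

```text
clock: 9.0
position: [0.5129, 0.0907, 0.1644]
eef_rot: [-180.0, 0.0, -179.0]
wrist_force: [-0.1, -1.2, -3.5]
grip_width: 0.038
finger_force: 25.0
```

```bash
python3 - <<'E'
from h import *
f=grab('wrist'); g=grab('scene'); s=state(); print(s['clock'],s['position'],s['eef_rot'],s['grip_width'],s['finger_force'],s['wrist_force'])
for P in [(.513,.0325,.051),(.513,.152,.066),(.513,.092,.006)]: print(proj(f,P),proj(g,P))
c=cv2.resize(g['frame'][160:300,225:365],(480,480),interpolation=cv2.INTER_CUBIC)
im=np.zeros((480,800,3),np.uint8); im[:240,:320]=cv2.resize(f['frame'],(320,240)); im[:,320:]=c
cv2.imwrite('pics/p3.png',im[...,::-1])
E
```

```text
9.1 [0.51278425 0.09118609 0.16445073] [-1.79980815e+02 -1.94508484e-03 -1.78945617e+02] 0.037750212600138874 24.998763129115105 [-0.04912695 -0.32787828 -3.3575396 ]
[232.00054346 231.72554378] [295.10693713 226.19405163]
[412.33102022 241.19339741] [315.72435844 200.86096723]
[319.24894529 217.80065647] [305.46055577 227.20389354]
```

View pics/p3.png

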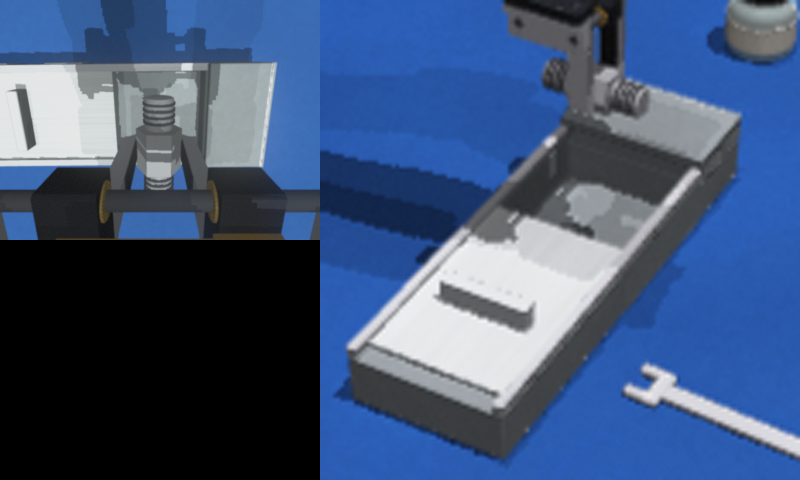

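The coupling is held level above the bay, with the bay gap at inset (120–205, 70–160), so I'll lower it.

>>> {"fn": "send_rows", "kwargs": {"plan": [[[0,1,-25,0,0,0],[0,1,-55,0,0,0],[0,1,-80,0,0,0],[0,1,-100,0,0,0],[0,1,-115,0,0,0],[0,1,-124,0,0,0],[0,1,-128,0,0,0],[0,1,-131,0,0,0],[0,1,-132,0,0,0],[0,1,-132,0,0,0]]]}}

```text
clock: 10.35
position: [0.5128, 0.0932, 0.0327]
eef_rot: [180.0, 0.0, -178.9]
wrist_force: [-0.6, 0.5, -3.9]
grip_width: 0.0378
finger_force: 25.0
```

>>> {"fn": "send_rows", "kwargs": {"plan": [[[0,0,0,0,0,0],[0,0,-0.5,0,0,0],[0,0,-1,0,0,0],[0,0,-1.5,0,0,0],[0,0,-1.5,0,0,0],[0,0,-1.5,0,0,0],[0,0,-1.5,0,0,0],[0,0,-1.5,0,0,0],[0,0,-1.5,0,0,0],[0,0,-1.5,0,0,0]]]}}

```text
clock: 11.6
position: [0.5126, 0.0931, 0.031]
eef_rot: [180.0, -0.0, -178.9]
wrist_force: [-0.5, -0.6, -3.4]
grip_width: 0.0379
finger_force: 25.0
```

>>> {"fn": "send_rows", "kwargs": {"plan": [[[0,0,-0.5,0,0,0],[0,0,-1,0,0,0],[0,0,-1,0,0,0],[0,0,-1,0,0,0],[0,0,-1,0,0,0],[0,0,-1,0,0,0],[0,0,-1,0,0,0],[0,0,-1,0,0,0],[0,0,-1,0,0,0],[0,0,-1,0,0,0]]]}}

```text
clock: 12.85
position: [0.5127, 0.0931, 0.0303]
eef_rot: [180.0, 0.0, -178.9]
wrist_force: [-1.6, 0.5, 6.6]
grip_width: 0.0379
finger_force: 25.0
```

>>> {"fn": "send_rows", "kwargs": {"plan": [[[0,0,0,0,0,0],[0,0,0,0,0,0],[0,0,0,0,0,0],[0,0,0,0,0,0],[0,0,0,0,0,0],[0,0,10,0,0,0],[0,0,30,0,0,0],[0,0,60,0,0,0],[0,0,90,0,0,0],[0,0,100,0,0,0]]], "gripper": 0.25}}

```text
clock: 14.1
position: [0.5137, 0.0933, 0.132]
eef_rot: [180.0, 0.2, -178.9]
wrist_force: [0.4, 0.3, -0.8]
grip_width: 0.0586
finger_force: 0.0
```

>>> {"fn": "send_rows", "kwargs": {"plan": [[[0,-20,40,0,0,0],[0,-60,80,0,0,0],[0,-100,100,0,0,0],[0,-100,100,0,0,0],[0,-100,100,0,0,0],[0,-100,100,0,0,0],[0,-100,100,0,0,0],[0,-100,100,0,0,0],[0,-100,100,0,0,0],[0,-100,100,0,0,0]]]}}

```text
clock: 15.35
position: [0.5126, -0.0068, 0.2299]
eef_rot: [-180.0, -0.0, -178.8]
wrist_force: [0.4, -0.1, 0.7]
grip_width: 0.059
finger_force: 0.0
```

```bash
python3 - <<'E'
from h import *
import pickle
f=grab('wrist'); g=grab('scene'); d=grab('side');pickle.dump((f,g,d),open('W4.pkl','wb')); s=state(); print(s['clock'],s['position'],s['eef_rot'])
for P in [(.513,-.095,.073),(.513,.092,.023)]: print(proj(f,P))
im=np.zeros((480,800,3),np.uint8); im[:390,:520]=cv2.resize(f['frame'],(520,390)); im[:280,520:]=cv2.resize(g['frame'][170:310,225:365],(280,280),interpolation=cv2.INTER_CUBIC)
im[280:,520:]=cv2.resize(d['frame'][200:300,230:370],(280,200),interpolation=cv2.INTER_CUBIC)
cv2.imwrite('pics/p4.png',im[...,::-1])
E
```

```text
15.5 [ 0.51262326 -0.0069145   0.23000295] [ 1.79998496e+02  2.23178795e-04 -1.78861945e+02]
[204.48779162 216.30220015]
[427.48523795 207.63761579]
```

View pics/p4.png

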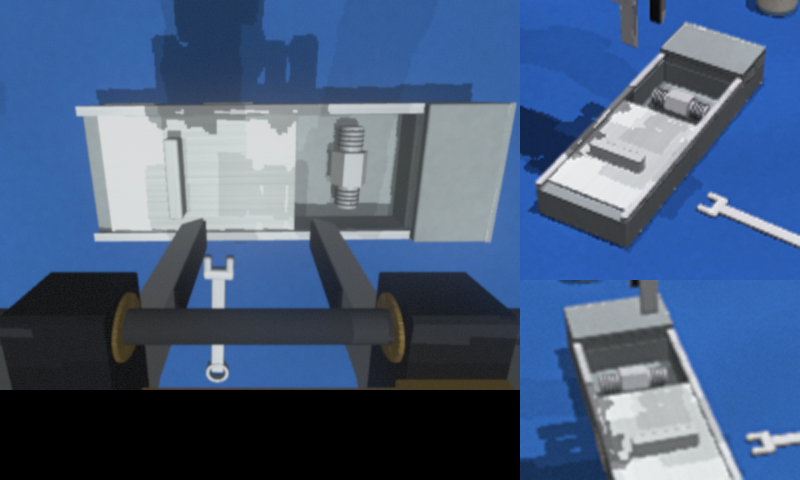

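The coupling lies flat in the bay at inset (348,165), clear of the cover edge at column 295. The rib is at inset (165–184, 135–220). Next I'll measure it precisely from this view against the earlier ones.

```bash
python3 - <<'E'
from h import *
import pickle
f,g,d=pickle.load(open('W4.pkl','rb')); w1=pickle.load(open('W1.pkl','rb'))
gr=cv2.cvtColor(f['frame'],cv2.COLOR_RGB2GRAY)
for v in (185,215,245): print(v,gr[v-2:v+3,194:236].mean(0).astype(int).tolist())
for u in (203,208,214,219,226): print(u,plane(f,u,216,.073)[1].round(4),plane(f,u,216,.051)[1].round(4))
print('edge',plane(f,363,216,.051), 'hoodfront',plane(f,426/520*640,216,.066))
print('rib ends x', plane(f,206,135*1.231,.073)[0],plane(f,210,220*1.231,.073)[0])
# two-view rib height: front-top edge ends
for a,b in(((212,167),(239,292)),((218,268),(313,325))): print(tri((f,*a),(w1,*b)))
E
```

```text
185 [219, 219, 219, 219, 219, 218, 211, 193, 190, 199, 205, 207, 209, 209, 210, 209, 210, 209, 210, 211, 212, 211, 206, 189, 163, 127, 103, 96, 95, 101, 129, 165, 183, 188, 189, 194, 202, 206, 207, 207, 207, 206]
215 [206, 205, 205, 205, 206, 206, 206, 205, 204, 198, 191, 194, 202, 206, 206, 207, 208, 208, 207, 207, 208, 209, 212, 210, 205, 190, 165, 133, 108, 98, 97, 102, 126, 159, 180, 188, 194, 201, 205, 206, 205, 205]
245 [203, 202, 203, 202, 204, 203, 203, 203, 203, 204, 201, 193, 181, 185, 198, 204, 204, 205, 206, 205, 205, 205, 205, 206, 209, 210, 204, 192, 167, 137, 108, 94, 94, 98, 125, 161, 182, 188, 189, 195, 201, 205]
203 -0.0961 -0.1022
208 -0.0922 -0.0981
214 -0.0876 -0.0931
219 -0.0837 -0.0889
226 -0.0782 -0.0831
edge [0.51535375 0.03121111 0.051     ] hoodfront [0.50919904 0.1580227  0.066     ]
rib ends x 0.4740177301458658 0.558250317397907
(array([ 0.47530586, -0.08795715,  0.0720939 ]), np.float64(0.001445413072477882))
(array([ 0.55748254, -0.08740795,  0.07201986]), np.float64(0.00308445749972723))
```

The views put the rib top at 72 mm, as it should be. The rib's centre is near (0.516, -0.091). The fingers will straddle it with their tips about 4 mm above the cover.

>>> {"fn": "send_rows", "kwargs": {"plan": [[[1,-30,-10,0,0,0],[2,-60,-30,0,0,0],[3,-84,-60,0,0,0],[3,-84,-90,0,0,0],[3,-84,-115,0,0,0],[3,-84,-135,0,0,0],[3,-84,-148,0,0,0],[3,-84,-154,0,0,0],[3,-84,-156,0,0,0],[3,-84,-156,0,0,0]]]}}

```text
clock: 16.75
position: [0.516, -0.091, 0.0744]
eef_rot: [-180.0, 0.0, -178.9]
wrist_force: [0.3, 0.1, -0.4]
grip_width: 0.0588
finger_force: 0.0
```

>>> {"fn": "send_rows", "kwargs": {"plan": [[[0,0,0,0,0,0],[0,0,0,0,0,0],[0,0,0,0,0,0],[0,0,0,0,0,0],[0,0,0,0,0,0],[0,0,0,0,0,0],[0,0,0,0,0,0],[0,0,0,0,0,0],[0,0,0,0,0,0],[0,0,0,0,0,0]]], "gripper": -1, "grip_force": 35}}

```text
clock: 18.0
position: [0.5156, -0.0896, 0.074]
eef_rot: [179.9, -0.0, -178.8]
wrist_force: [0.4, 5.2, 1.1]
grip_width: 0.0138
finger_force: 35.0
```

>>> {"fn": "send_rows", "kwargs": {"plan": [[[0,6,0,0,0,0],[0,18,0,0,0,0],[-1,34,0,0,0,0],[-1,50,0,0,0,0],[-1,66,0,0,0,0],[-1.5,82,0,0,0,0],[-1.5,97,0,0,0,0],[-2,109,0,0,0,0],[-2,117,0,0,0,0],[-2,122,0,0,0,0]]]}}

```text
clock: 19.25
position: [0.5123, 0.0266, 0.074]
eef_rot: [-179.7, -0.1, -179.0]
wrist_force: [-2.4, -8.5, 4.3]
grip_width: 0.0136
finger_force: 35.0
```

>>> {"fn": "send_rows", "kwargs": {"plan": [[[0,0.3,0,0,0,0],[0,0.6,0,0,0,0],[0,0.9,0,0,0,0],[0,1.2,0,0,0,0],[0,1.5,0,0,0,0],[0,1.8,0,0,0,0],[0,2.1,0,0,0,0],[0,2.4,0,0,0,0],[0,2.7,0,0,0,0],[0,3,0,0,0,0]]]}}

```text
clock: 20.5
position: [0.5122, 0.0291, 0.074]
eef_rot: [-179.7, -0.1, -179.0]
wrist_force: [-2.7, -8.3, 3.8]
grip_width: 0.0137
finger_force: 35.0
```

>>> {"fn": "send_rows", "kwargs": {"plan": [[[0,0.8,0,0,0,0],[0,1.6,0,0,0,0],[0,2.4,0,0,0,0],[0,3.2,0,0,0,0],[0,4,0,0,0,0],[0,4.8,0,0,0,0],[0,5.6,0,0,0,0],[0,6.4,0,0,0,0],[0,7.2,0,0,0,0],[0,8,0,0,0,0]]]}}

```text
clock: 21.75
position: [0.5121, 0.0371, 0.074]
eef_rot: [-179.7, -0.2, -179.0]
wrist_force: [-4.4, -7.6, 5.1]
grip_width: 0.0139
finger_force: 35.1
```

>>> {"fn": "send_rows", "kwargs": {"plan": [[[0,0.4,0,0,0,0],[0,0.8,0,0,0,0],[0,1.2,0,0,0,0],[0,1.6,0,0,0,0],[0,2,0,0,0,0],[0,2.4,0,0,0,0],[0,2.8,0,0,0,0],[0,3.2,0,0,0,0],[0,3.6,0,0,0,0],[0,4,0,0,0,0]]]}}

```text
clock: 23.0
position: [0.5119, 0.0411, 0.074]
eef_rot: [-179.7, -0.2, -179.1]
wrist_force: [-3.7, -8.0, 4.5]
grip_width: 0.0138
finger_force: 35.1
```

>>> {"fn": "send_rows", "kwargs": {"plan": [[[-0.1,0.3,0,0,0,0],[-0.2,0.6,0,0,0,0],[-0.3,0.9,0,0,0,0],[-0.4,1.2,0,0,0,0],[-0.5,1.5,0,0,0,0],[-0.6,1.8,0,0,0,0],[-0.7,2.1,0,0,0,0],[-0.8,2.4,0,0,0,0],[-0.9,2.7,0,0,0,0],[-1,3,0,0,0,0]]]}}

```text
clock: 24.25
position: [0.5118, 0.0441, 0.074]
eef_rot: [-179.7, -0.1, -179.1]
wrist_force: [-2.0, -7.6, 3.0]
grip_width: 0.0133
finger_force: 35.0
```

>>> {"fn": "send_rows", "kwargs": {"plan": [[[0,0.3,0,0,0,0],[0,0.6,0,0,0,0],[0,0.9,0,0,0,0],[0,1.2,0,0,0,0],[0,1.5,0,0,0,0],[0,1.8,0,0,0,0],[0,2.1,0,0,0,0],[0,2.4,0,0,0,0],[0,2.7,0,0,0,0],[0,3,0,0,0,0]]]}}

```text
clock: 25.5
position: [0.5117, 0.0472, 0.074]
eef_rot: [-179.7, -0.1, -179.0]
wrist_force: [-2.6, -8.4, 3.0]
grip_width: 0.0135
finger_force: 35.0
```

>>> {"fn": "send_rows", "kwargs": {"plan": [[[0,0.3,0,0,0,0],[0,0.6,0,0,0,0],[0,0.9,0,0,0,0],[0,1.2,0,0,0,0],[0,1.5,0,0,0,0],[0,1.8,0,0,0,0],[0,2.1,0,0,0,0],[0,2.4,0,0,0,0],[0,2.7,0,0,0,0],[0,3,0,0,0,0]]]}}

```text
clock: 26.75
position: [0.5116, 0.0502, 0.074]
eef_rot: [-179.7, -0.1, -179.0]
wrist_force: [-2.0, -8.6, 3.2]
grip_width: 0.0139
finger_force: 35.0
```

>>> {"fn": "send_rows", "kwargs": {"plan": [[[0,0.3,0,0,0,0],[0,0.6,0,0,0,0],[0,0.9,0,0,0,0],[0,1.2,0,0,0,0],[0,1.5,0,0,0,0],[0,1.8,0,0,0,0],[0,2.1,0,0,0,0],[0,2.4,0,0,0,0],[0,2.7,0,0,0,0],[0,3,0,0,0,0]]]}}

```text
clock: 28.0
position: [0.5115, 0.0531, 0.074]
eef_rot: [-179.7, -0.1, -179.0]
wrist_force: [-2.3, -8.0, 4.2]
grip_width: 0.0136
finger_force: 35.0
```

>>> {"fn": "send_rows", "kwargs": {"plan": [[[0,0.3,0,0,0,0],[0,0.6,0,0,0,0],[0,0.9,0,0,0,0],[0,1.2,0,0,0,0],[0,1.5,0,0,0,0],[0,1.8,0,0,0,0],[0,2.1,0,0,0,0],[0,2.4,0,0,0,0],[0,2.7,0,0,0,0],[0,3,0,0,0,0]]]}}

```text
clock: 29.25
position: [0.5115, 0.0561, 0.074]
eef_rot: [-179.7, -0.1, -179.0]
wrist_force: [-2.9, -8.1, 4.9]
grip_width: 0.0137
finger_force: 35.1
```

>>> {"fn": "send_rows", "kwargs": {"plan": [[[0,0.3,0,0,0,0],[0,0.6,0,0,0,0],[0,0.9,0,0,0,0],[0,1.2,0,0,0,0],[0,1.5,0,0,0,0],[0,1.8,0,0,0,0],[0,2.1,0,0,0,0],[0,2.4,0,0,0,0],[0,2.7,0,0,0,0],[0,3,0,0,0,0]]]}}

```text
clock: 30.5
position: [0.5114, 0.0591, 0.074]
eef_rot: [-179.7, -0.1, -179.0]
wrist_force: [-2.4, -8.5, 4.0]
grip_width: 0.0137
finger_force: 35.1
```

>>> {"fn": "send_rows", "kwargs": {"plan": [[[0,0.3,0,0,0,0],[0,0.6,0,0,0,0],[0,0.9,0,0,0,0],[0,1.2,0,0,0,0],[0,1.5,0,0,0,0],[0,1.8,0,0,0,0],[0,2.1,0,0,0,0],[0,2.4,0,0,0,0],[0,2.7,0,0,0,0],[0,3,0,0,0,0]]]}}

```text
clock: 31.75
position: [0.5113, 0.0621, 0.074]
eef_rot: [-179.7, -0.2, -179.0]
wrist_force: [-4.1, -8.2, 5.4]
grip_width: 0.0139
finger_force: 35.1
```

>>> {"fn": "send_rows", "kwargs": {"plan": [[[0,0.3,0,0,0,0],[0,0.6,0,0,0,0],[0,0.9,0,0,0,0],[0,1.2,0,0,0,0],[0,1.5,0,0,0,0],[0,1.8,0,0,0,0],[0,2.1,0,0,0,0],[0,2.4,0,0,0,0],[0,2.7,0,0,0,0],[0,3,0,0,0,0]]]}}

```text
clock: 33.0
position: [0.5112, 0.0651, 0.074]
eef_rot: [-179.7, -0.2, -179.0]
wrist_force: [-3.1, -8.0, 4.6]
grip_width: 0.0137
finger_force: 35.1
```

>>> {"fn": "send_rows", "kwargs": {"plan": [[[0,0.3,0,0,0,0],[0,0.6,0,0,0,0],[0,0.9,0,0,0,0],[0,1.2,0,0,0,0],[0,1.5,0,0,0,0],[0,1.8,0,0,0,0],[0,2.1,0,0,0,0],[0,2.4,0,0,0,0],[0,2.7,0,0,0,0],[0,3,0,0,0,0]]]}}

```text
clock: 34.25
position: [0.5111, 0.0681, 0.074]
eef_rot: [-179.7, -0.2, -179.0]
wrist_force: [-2.6, -8.4, 5.8]
grip_width: 0.0132
finger_force: 35.1
```

>>> {"fn": "send_rows", "kwargs": {"plan": [[[0,0.3,0,0,0,0],[0,0.6,0,0,0,0],[0,0.9,0,0,0,0],[0,1.2,0,0,0,0],[0,1.5,0,0,0,0],[0,1.8,0,0,0,0],[0,2.1,0,0,0,0],[0,2.4,0,0,0,0],[0,2.7,0,0,0,0],[0,3,0,0,0,0]]]}}

```text
clock: 35.5
position: [0.5111, 0.0705, 0.074]
eef_rot: [-179.7, -0.2, -179.1]
wrist_force: [-3.6, -8.7, 6.0]
grip_width: 0.0139
finger_force: 35.1
```

>>> {"fn": "send_rows", "kwargs": {"plan": [[[0,0.2,0,0,0,0],[0,0.4,0,0,0,0],[0,0.6,0,0,0,0],[0,0.8,0,0,0,0],[0,1,0,0,0,0],[0,1.2,0,0,0,0],[0,1.4,0,0,0,0],[0,1.6,0,0,0,0],[0,1.8,0,0,0,0],[0,2,0,0,0,0]]]}}

```text
clock: 36.75
position: [0.511, 0.0718, 0.074]
eef_rot: [-179.6, -0.2, -179.1]
wrist_force: [-3.9, -10.0, 6.1]
grip_width: 0.0136
finger_force: 35.1
```

>>> {"fn": "send_rows", "kwargs": {"plan": [[[0,0.3,0,0,0,0],[0,0.6,0,0,0,0],[0,0.9,0,0,0,0],[0,1.2,0,0,0,0],[0,1.5,0,0,0,0],[0,1.8,0,0,0,0],[0,2.1,0,0,0,0],[0,2.4,0,0,0,0],[0,2.7,0,0,0,0],[0,3,0,0,0,0]]]}}

```text
clock: 38.0
position: [0.511, 0.0739, 0.074]
eef_rot: [-179.6, -0.2, -179.1]
wrist_force: [-3.4, -12.6, 6.1]
grip_width: 0.0134
finger_force: 35.1
```

>>> {"fn": "send_rows", "kwargs": {"plan": [[[0,0.3,0,0,0,0],[0,0.6,0,0,0,0],[0,0.9,0,0,0,0],[0,1.2,0,0,0,0],[0,1.5,0,0,0,0],[0,1.8,0,0,0,0],[0,2.1,0,0,0,0],[0,2.4,0,0,0,0],[0,2.7,0,0,0,0],[0,3,0,0,0,0]]]}}

```text
clock: 39.25
position: [0.5109, 0.0759, 0.0739]
eef_rot: [-179.5, -0.2, -179.2]
wrist_force: [-3.7, -14.9, 6.4]
grip_width: 0.0138
finger_force: 35.1
```

The stop is engaged: force is 6.5 N above the sliding friction, so the spring is about 5.5 mm in. I'll unload the arm before opening.

>>> {"fn": "send_rows", "kwargs": {"plan": [[[0,-1,0,0,0,0],[0,-2,0,0,0,0],[0.3,-3,0,0,0,0],[0.3,-4,0,0,0,0],[0.3,-5,0,0,0,0],[0.3,-6,0,0,0,0],[0.3,-6,0,0,0,0],[0.3,-6,0,0,0,0],[0.3,-6,0,0,0,0],[0.3,-6,0,0,0,0]]]}}

```text
clock: 40.5
position: [0.511, 0.0757, 0.0739]
eef_rot: [-179.8, -0.2, -178.9]
wrist_force: [-4.7, -2.4, 5.6]
grip_width: 0.014
finger_force: 35.0
```

>>> {"fn": "send_rows", "kwargs": {"plan": [[[-1,-1,0,0,0,0],[-1,-1,0,0,0,0],[-1,-1,0,0,0,0],[-1,-1,0,0,0,0],[-1,-1,0,0,0,0],[-1,-1,0,0,0,0],[-1,-1,10,0,0,0],[-1,-1,30,0,0,0],[-1,-1,60,0,0,0],[-1,-1,90,0,0,0]]], "gripper": 0.1}}

```text
clock: 41.75
position: [0.5119, 0.077, 0.1654]
eef_rot: [180.0, 0.0, -178.9]
wrist_force: [0.3, -0.1, 0.1]
grip_width: 0.0518
finger_force: 0.0
```

>>> {"fn": "send_rows", "kwargs": {"plan": [[[0,-20,30,0,0,0],[0,-60,60,0,0,0],[0,-60,80,0,0,0],[0,-60,80,0,0,0],[0,-60,80,0,0,0],[0,-60,80,0,0,0],[0,-60,80,0,0,0],[0,-60,80,0,0,0],[0,-60,80,0,0,0],[0,-60,80,0,0,0]]]}}

```text
clock: 43.0
position: [0.5119, 0.0171, 0.2439]
eef_rot: [-180.0, -0.0, -178.9]
wrist_force: [0.3, 1.2, -0.1]
grip_width: 0.0518
finger_force: 0.0
```

```bash
python3 - <<'E'
from h import *
f=grab('wrist'); g=grab('scene'); s=state(); print(s['clock'],s['position'],s['wrist_force'])
gr=cv2.cvtColor(f['frame'],cv2.COLOR_RGB2GRAY)
print(proj(f,(.511,.0757,.073)))
im=np.zeros((480,800,3),np.uint8); im[:390,:520]=cv2.resize(f['frame'],(520,390)); im[:280,520:]=cv2.resize(g['frame'][170:310,225:365],(280,280))
cv2.imwrite('pics/p5.png',im[...,::-1])
E
```

```text
43.1 [0.51193483 0.01709971 0.24399371] [0.21557722 0.80516605 0.51957479]
[389.51534556 214.35351009]
```

View pics/p5.png

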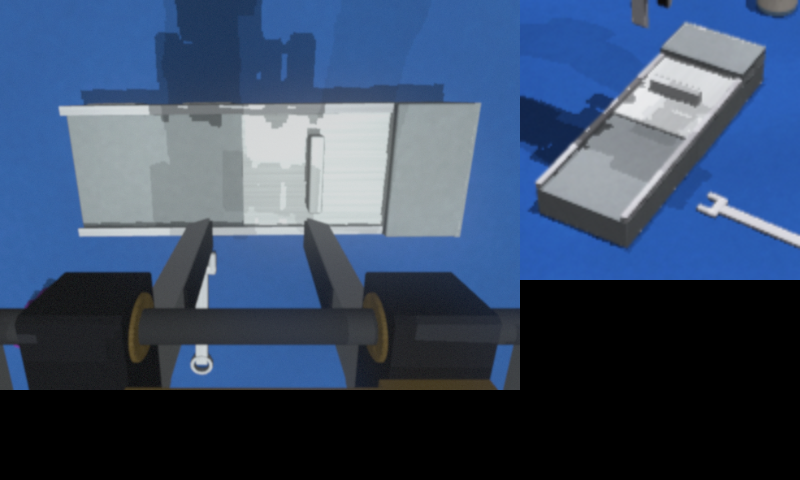

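The bay is covered. The rib sits at inset (316,175), which is full-image column 389 and matches the predicted 389.5, so the cover stayed where I released it. The gripper is clear.

```bash
python3 -c "
from cell import *
print(finish_job())"
```

```text
the job is handed in; nothing more can be done
None
```

The coupling lies in the bay, and the cover is closed over it and resting on the sprung stop. By the force felt, the spring is about 5.5 mm in, and the job was handed in at about 43 s.

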